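# Fit a label roll and its square drive spindle on the bench label winder

### The job

Set the white label roll down flat on the round platen of the label winder, over its guide boss, and let go of it. Then take the square spindle out of its stand, pass it through the roll into the winder and, pressing lightly, turn it until its square drops into the hidden drive hub and its flange lies flat on the roll; do not force it, and leave the other things where they are.

Things in the scene. Friction and masses are not known exactly. Their poses are not given: they have to be found in the camera images.
- label_winder: Grey bench label winder, housing 150 x 150 x 41 mm, fixed to the table; origin at the centre of its underside, on the vertical drive axis, z up, x and y along its sides. On top a round aluminium platen with a steel guide boss; in its bore sits the brass drive hub. Over 25 N of contact force between spindle and winder (all contacts added; a twist of 0.2 Nm in the hub reaches it) damages it.
- winder_platen (a point): Centre of the platen's top face, 46 mm above the winder's origin. Platen diameter 116 mm. Round this point the guide boss stands 10 mm above the platen: a tube, outer diameter 34 mm, bore 29 mm.
- winder_hub (a point): On the drive axis at the hub's top face at rest. Hub 14 mm thick, through hole 20.4 mm square, 1 mm chamfer. It stands at an unknown angle about the vertical, new every time, always 15 to 75 degrees askew to the housing's sides, braked (yields above 1.5 Nm). Sprung: pressed, it gives way down up to 6 mm, from 2 N at first to 8 N, then is rigid; it springs up once the square matches.
- winder_home (a point): On the drive axis 20 mm above the winder's origin: where the spindle's lower end is when the spindle is home with its flange on the roll. Resting mismatched on the hub, the lower end stays 18 to 24 mm above this point. The well is free 6 mm farther down.
- label_roll: White roll of labels standing on its end: outer diameter 60 mm, height 40 mm, through hole of diameter 40 mm, about 0.12 kg; origin at the centre of its underside, z up along its axis.
- spindle: Upright drive spindle: steel rod 18 x 18 mm, 66 mm long (lowest 1.5 mm chamfered to 15 x 15), then a round flange of diameter 48 mm (66 to 72 mm above the origin), then a red grip bar 44 mm long in x, 16 mm thick in y (72 to 102 mm above the origin). About 0.18 kg. Origin at the centre of the rod's lower end, z up; the rod's flats face its x and y. At the start it hangs by its flange in the stand.
- spindle_stand: Blue block 64 x 64 mm, 72 mm high, on a foot 90 x 90 x 8 mm, fixed to the table; the spindle hangs loosely in its 22 mm square vertical hole. Origin at the centre of its underside.
- tape_measure: Yellow and black pocket tape measure lying at the left front, 71 x 181 x 42 mm; a bystander. Origin at the centre of its underside.
- tape_roll: Roll of masking tape lying flat, diameter 100, height 25 mm; a bystander. Origin at the centre of its underside.
- glue_stick: Glue stick standing upright, red cap, diameter 27, height 98 mm; a bystander. Origin at the centre of its underside.

How it is judged:
On the way, in this order (a step that is already met when the one before it is completed fails the run):
1. the roll lies flat on the platen over the boss, released, while the spindle is still in its stand (horizontal distance between label_roll and label_winder below 0.006 m and z of label_roll in the frame of label_winder between 0.042 and 0.05 m and angle between label_roll's own z axis and vertical below 0.06 rad and contact force between the fingers and label_roll below 0.05 N and distance of spindle from where it was at the start of the episode below 0.02 m), for 0.2 s.
2. the spindle's square has passed through the roll into the hub and its flange is down on the roll (horizontal distance between label_roll and label_winder below 0.006 m and z of label_roll in the frame of label_winder between 0.042 and 0.05 m and angle between each of label_roll, spindle's own z axis and vertical below 0.06 rad and z of spindle in the frame of label_winder below 0.0235 m and horizontal distance between spindle and label_winder below 0.004 m), for 0.2 s.
At the end, for the whole second after the job is handed in: The roll lies flat on the platen (axis within 6 mm of the winder's, underside within 4 mm of the platen's height, tilt under 0.06 rad) and the spindle is home through it: its lower end less than 23.5 mm above the winder's underside, within 4 mm of the axis, tilt under 0.06 rad, all at rest (all of step 2 and linear speed of each of spindle, label_roll below 0.02 m/s); the robot touches nothing.
It fails at once if more than 25 N between the spindle and the winder, all contacts added (contact force between spindle and label_winder above 25 N).
It fails at once if a bystander is moved by more than 30 mm (distance of any of tape_measure, tape_roll, glue_stick from where it was at the start of the episode above 0.03 m).
It also fails if it takes over 64 s, if anything falls off the work surface, if the arm or the gripper's body presses on something with over 40 N, if the wrist force passes 120 N, or if a joint passes its speed limit or range.

### The arm

A 6-joint arm with a two-finger parallel gripper is mounted at the origin on a cart in front of the work surface, level with it; the furniture and walls round the work are solid. World frame = base frame: x ahead of the robot, y to its left, z up, the work surface at z = 0. Lengths are in m, angles in rad, forces in N, time in s.
With the tool pointing down it reaches from about 0.275 to 0.85 m from the base axis. Payload 19 kg.
Tool frame: the origin (TCP) lies between the finger pads; the fingertips stand 25 mm ahead of it and the grasp point (between the pads) lies 6 mm ahead of it; z points along the fingers, y is the line along which they close (so a half turn about z gives the same grasp; the last joint's range is limited). The gripper opens to 85 mm and grips with 20 to 120 N. Pads are 22 mm wide; open, the fingers measure 114 mm over their backs; the gripper's body (76 mm by 85 mm) begins 54 mm behind the grasp point. The pads swing forward as they close: fully open they stand 13 mm farther back than shut.
Start: joints at [1.191, 0.15, 1.437, -0, 1.554, -0.134], TCP at [0.14, 0.558, 0.256] pointing down, gripper open.
Joint ranges: [-2.8, 2.8], [-0.68, 2.1], [0.12, 2.68], [-1.39, 4.53], [0.16, 2.79], [-2.81, 2.81]. Speed limits (rad/s): [1.89, 1.89, 2.22, 3.01, 3.01, 3.01].

### API

Orientations are given as a unit quaternion [w, x, y, z].
In Python, from rig import bot, get_image, look_for, silhouettes, spot_point gives the robot as it stands.
- The arm moves only by the tool jog_arm, never from a script. Its argument "rows" is a list of rows, each an object of numbers: "grip": the closure, from -1 (fully open) to 1 (shut); "dx", "dy", "dz": the shift along the tool's x, y, z in cm; "turn": the turn about the tool's z in rad. In form: [{"grip": .., "dx": .., "dy": .., "dz": .., "turn": ..}, ...]. A call has exactly 5 rows; each row is the pose to reach, as a shift and turn from the pose commanded when the call began, along the tool's axes at that moment; what a row does not reach only later rows make up. A row lasts 1/12 s, in which the tool goes at most 41.7 mm and 7.16 degrees, less where a joint would pass 70% of its speed; a pose out of reach is approached as far as the arm can. A call with a gripper value outside its range is refused whole. The fingers move at their own pace and stop on an object; the grip force is fixed at half the most. Time passes only in rows, so rows that repeat a pose let the fingers close, or fill a call up. It gives the time, the measured TCP pose, the force, the opening and the grip force at its end, in the units of the state.
- bot.get_obs(): the state, without advancing time (a new reading comes with each control period).
- get_image(name): name is "scene" or "top" or "wrist"; returns a dict with "img" (400x640x3 uint8, blue, green, red), "vfov" (degrees; the focal length in pixels is half the picture's height over the tangent of half this angle, whatever the lens; pixels are square), "cx", "cy" (the principal point, pixels), "R" (3x3) and "t" (3): a world point X has camera coordinates R X + t; the wrist camera has in their place "T_tool_cam" (4x4, takes a point from camera to tool coordinates, whose origin is the TCP and whose axes are the flange's). Camera axes: x right, y down, z forward; pixel columns grow to the right and rows downward; lengths in m; the calibration is good to about 2 mm. A picture is of the moment at which its call begins: read the wrist's pose just before it. There is no depth.
- bot.close_job(): hands the job in; it is judged then, once.
Trained networks look in the newest picture that a camera, given by its name, has taken for a name from the list of things; names that differ only in an ending like _2 or _b are one class to them, and where a whole thing is asked for, a point or a joint stands for the part that bears it (a point fixed in the world has none). Each returns a list of dicts, best first, with "confidence" (0 to 1); they miss things now and then, are a little off and sometimes report something else, mostly with a low value. They report only what shows in the picture. A call takes as long as a camera call.
- look_for(camera, name): "point" ([x, y, z] in m, in the coordinates of the camera as it stood for that picture, good to about 4 mm: the middle of the surface that is visible of it).
- silhouettes(camera, name): "pixels" (400x640 bool, what is visible of it).
- spot_point(camera, name): "point" ([x, y, z] in m, in the coordinates of the camera as it stood for that picture, good to about 4 mm: a listed point, or the origin of a listed thing).
The state is a dict: "time_s": time; "q": joint angles; "joint_velocities": joint speeds; "tau": joint torques, N m; "tcp_pos": TCP position; "tcp_rot": TCP orientation; "contact_force": force on the tool from outside, world axes, zero at the start; "moment": the same for the moment, N m; "finger_gap": finger opening in m; "gripper_force": force on a finger pad.
Only numpy, scipy, OpenCV 4.12 (cv2) and the standard library are available. Lean on these libraries where they do the work, as an engineer would, in place of code of your own. Each camera call takes 0.05 s, during which the arm holds its last target. There are 200 camera calls.

## Working session

There is one attempt and no reset: what is moved stays moved. The work goes in short steps, Python scripts to look and compute and a tool call to move; the robot and the scene stay as the last step left them, time stands still between calls to the robot, and variables do not carry over. Pictures are saved under pics/ and viewed, at most 10 in all, crops included, and the job is handed in when it is done.

Besides the shell and the picture viewer there is one more tool, called after ">>>" as name(argument=value, ...), one argument or row to a line, values as JSON. jog_arm: Moves the arm, as the interface text tells. Its arguments: {"type":"object","properties":{"rows":{"type":"array","items":{"type":"object","properties":{"grip":{"type":"number"},"dx":{"type":"number"},"dy":{"type":"number"},"dz":{"type":"number"},"turn":{"type":"number"}}}}},"required":["rows"]}

```bash
ls; mkdir -p pics
cat > h.py <<'E'
import numpy as np, cv2
from rig import bot, get_image, look_for, silhouettes, spot_point
from scipy.spatial.transform import Rotation as Ro
def tool():
    o=bot.get_obs(); q=o["tcp_rot"]; T=np.eye(4)
    T[:3,:3]=Ro.from_quat([q[1],q[2],q[3],q[0]]).as_matrix(); T[:3,3]=o["tcp_pos"]; return T
def cam(name):
    T=tool(); c=get_image(name)
    if name=="wrist": W=T@np.array(c["T_tool_cam"])
    else:
        W=np.eye(4); R=np.array(c["R"]); W[:3,:3]=R.T; W[:3,3]=-R.T@np.array(c["t"])
    c["W"]=W; c["f"]=200/np.tan(np.radians(c["vfov"])/2); return c
def w(c,p): return (c["W"]@np.r_[p,1])[:3]
def ray(c,u,v,z):
    d=c["W"][:3,:3]@np.array([(u-c["cx"])/c["f"],(v-c["cy"])/c["f"],1]); o=c["W"][:3,3]
    return o+d*(z-o[2])/d[2]
def proj(c,X):
    p=np.linalg.inv(c["W"])@np.r_[X,1]; return np.array([c["cx"]+c["f"]*p[0]/p[2],c["cy"]+c["f"]*p[1]/p[2]])
E
python3 - <<'E'
from h import *
np.set_printoptions(precision=4,suppress=True)
o=bot.get_obs(); print(o["time_s"],o["tcp_pos"],o["tcp_rot"],o["finger_gap"]); print(tool()[:3,:3])
for n in ("top","scene"):
    c=cam(n); cv2.imwrite(f"pics/{n}.png",c["img"]); print(n,c["W"],c["f"])
    for k in ("winder_platen","winder_hub","label_roll","spindle","spindle_stand","tape_measure","tape_roll","glue_stick"):
        r=spot_point(n,k)
        print(n,k,[(round(x["confidence"],2),w(c,x["point"])) for x in r[:2]])
E
```

```text
pics
0.0 [0.1399 0.5575 0.2557] [-0.0001  0.1226  0.9925 -0.0005] 0.08586642253547558
[[-0.9699  0.2433 -0.0004]
 [ 0.2433  0.9699 -0.001 ]
 [ 0.0001 -0.0011 -1.    ]]
top [[-0.0035 -0.9964  0.0849  0.4269]
 [-1.      0.0031 -0.0044  0.0847]
 [ 0.0041 -0.0849 -0.9964  1.4931]
 [ 0.      0.      0.      1.    ]] 491.3698858934488
top winder_platen [(0.62, array([ 0.5373, -0.0252,  0.0446]))]
top winder_hub [(0.62, array([ 0.5398, -0.027 ,  0.0464]))]
top label_roll [(0.46, array([ 0.4621,  0.2201, -0.0022]))]
top spindle [(0.71, array([ 0.4615, -0.2648,  0.0088]))]
top spindle_stand [(0.76, array([ 0.4634, -0.2641, -0.0012]))]
top tape_measure [(0.85, array([ 0.3396,  0.467 , -0.0008]))]
top tape_roll [(0.85, array([ 0.7337, -0.1244, -0.0012]))]
top glue_stick [(0.46, array([ 0.6879, -0.2389,  0.0001]))]
scene [[ 0.7796 -0.429   0.4562 -0.0702]
 [-0.6259 -0.5576  0.5453 -0.6388]
 [ 0.0204 -0.7107 -0.7032  0.9599]
 [ 0.      0.      0.      1.    ]] 411.1963952035214
scene winder_platen [(0.62, array([ 0.5398, -0.03  ,  0.0464])), (0.6, array([ 0.7325, -0.1223,  0.0012]))]
scene winder_hub [(0.65, array([ 0.5429, -0.0291,  0.0018])), (0.56, array([ 0.541 , -0.0251,  0.0472]))]
scene label_roll [(0.81, array([ 0.4577,  0.2178, -0.0024]))]
scene spindle [(0.6, array([ 0.4647, -0.2681,  0.0063]))]
scene spindle_stand [(0.7, array([ 0.4671, -0.2631,  0.0038])), (0.52, array([ 0.5417, -0.0292,  0.0484]))]
scene tape_measure [(0.9, array([0.3386, 0.4673, 0.0003]))]
scene tape_roll [(0.85, array([ 0.7333, -0.1237,  0.0029]))]
scene glue_stick [(0.3, array([ 0.5418, -0.0291,  0.001 ]))]
```

View pics/top.png

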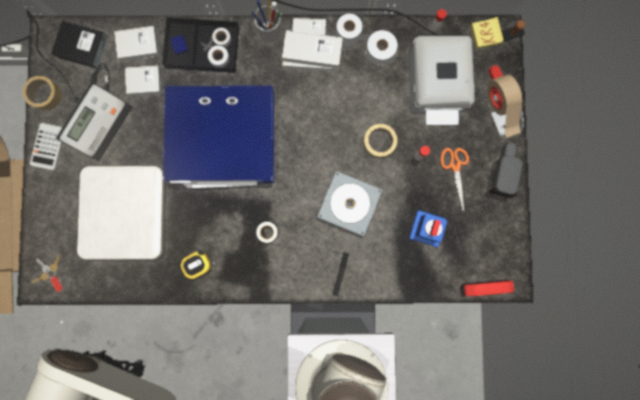

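View pics/scene.png

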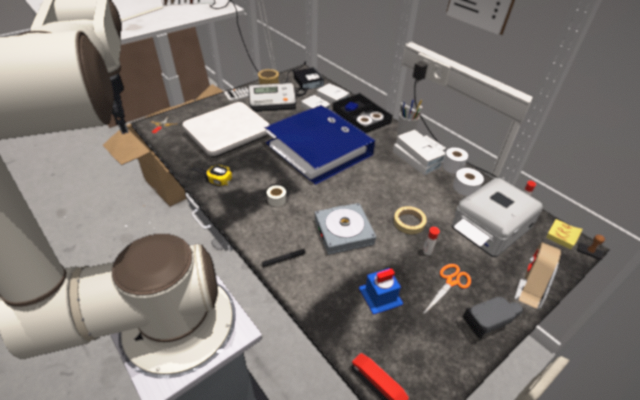

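The top view shows the roll at about (266,232), the winder at (350,204) turned relative to the table, and the stand with the red grip bar at (429,228). All three match the network positions. I'll approach the roll now.

>>> jog_arm(
  rows=[
    {"grip":-1,"dx":-3.4,"dy":-2.15,"dz":0,"turn":0},
    {"grip":-1,"dx":-6.8,"dy":-4.3,"dz":0,"turn":0},
    {"grip":-1,"dx":-10.2,"dy":-6.45,"dz":0,"turn":0},
    {"grip":-1,"dx":-13.6,"dy":-8.6,"dz":0,"turn":0},
    {"grip":-1,"dx":-17,"dy":-10.75,"dz":0,"turn":0},
  ],
)

```text
time_s: 1.32
tcp_pos: [0.2794, 0.4105, 0.2564]
tcp_rot: [0.0, 0.122, 0.992, 0.0]
contact_force: [0.8, 0.9, 0.1]
finger_gap: 0.0855
gripper_force: 0.0
```

>>> jog_arm(
  rows=[
    {"grip":-1,"dx":-3.4,"dy":-2.15,"dz":0,"turn":0},
    {"grip":-1,"dx":-6.8,"dy":-4.3,"dz":0,"turn":0},
    {"grip":-1,"dx":-10.2,"dy":-6.45,"dz":0,"turn":0},
    {"grip":-1,"dx":-13.6,"dy":-8.6,"dz":0,"turn":0},
    {"grip":-1,"dx":-17,"dy":-10.75,"dz":0,"turn":0},
  ],
)

```text
time_s: 1.73
tcp_pos: [0.4184, 0.2647, 0.2566]
tcp_rot: [0.0, 0.123, 0.992, 0.0]
contact_force: [-0.0, 1.5, -0.6]
finger_gap: 0.0856
gripper_force: 0.0
```

>>> jog_arm(
  rows=[
    {"grip":-1,"dx":-2.5,"dy":-1.6,"dz":1,"turn":0},
    {"grip":-1,"dx":-5.3,"dy":-3.5,"dz":2,"turn":0},
    {"grip":-1,"dx":-5.3,"dy":-3.5,"dz":4,"turn":0},
    {"grip":-1,"dx":-5.3,"dy":-3.5,"dz":6,"turn":0},
    {"grip":-1,"dx":-5.3,"dy":-3.5,"dz":6,"turn":0},
  ],
)

```text
time_s: 2.15
tcp_pos: [0.4594, 0.2186, 0.1928]
tcp_rot: [-0.002, 0.123, 0.992, -0.001]
contact_force: [-0.5, -0.6, -1.5]
finger_gap: 0.0853
gripper_force: 0.0
```

Run:
```python
from h import *
np.set_printoptions(precision=4,suppress=True)
c=cam("wrist"); cv2.imwrite("pics/w1.png",c["img"]); print(c["T_tool_cam"],c["f"],c["cx"],c["cy"]); T=tool();print(T)
for f in (spot_point,look_for):
  for x in f("wrist","label_roll")[:2]: print(f.__name__,x["confidence"],w(c,x["point"]))
for x in silhouettes("wrist","label_roll")[:1]:
  m=x["pixels"]; ys,xs=np.nonzero(m); print(xs.min(),xs.max(),ys.min(),ys.max(),m.sum())
```

```text
[[-0.0009 -0.9634 -0.2681  0.069 ]
 [ 1.     -0.0009 -0.0001  0.0006]
 [-0.0001 -0.2681  0.9634 -0.1183]
 [ 0.      0.      0.      1.    ]] 286.36354842117356 314.2723066614391 199.24154390406696
[[-0.9698  0.2438 -0.003   0.4597]
 [ 0.2438  0.9698 -0.001   0.2192]
 [ 0.0027 -0.0017 -1.      0.195 ]
 [ 0.      0.      0.      1.    ]]
call 0.61 [0.4523 0.2216 0.0044]
call 0.72 [0.4572 0.2236 0.0413]
284 344 154 216 2174
```

View pics/w1.png

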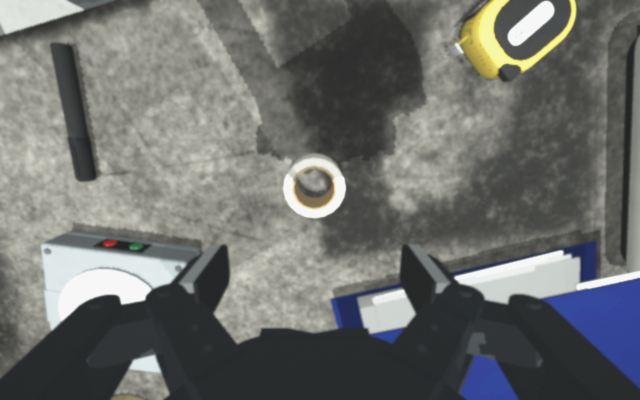

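The wrist picture shows the roll upright, with the centre of its top ring near (315,187). The winder's corner with its red and green buttons is at lower left. I'll compute the roll's position from that ring.

Run:
```python
from h import *
np.set_printoptions(precision=4,suppress=True)
c=cam("wrist"); T=tool()
m=cv2.cvtColor(c["img"],cv2.COLOR_BGR2GRAY)[140:230,270:360]
_,b=cv2.threshold(m,215,255,0)
cs,_=cv2.findContours(b,cv2.RETR_EXTERNAL,cv2.CHAIN_APPROX_NONE); k=max(cs,key=cv2.contourArea)
e=cv2.fitEllipse(cv2.convexHull(k)); print(e)
u,v=e[0][0]+270,e[0][1]+140
P=ray(c,u,v,.04); print(u,v,P,"tool shift cm",100*(T[:3,:3].T@(P-T[:3,3])))
P=ray(c,314.5,186.5,.04);print(P)
```

```text
((41.66919708251953, 44.80189514160156), (58.227081298828125, 60.70957946777344), 88.91738891601562)
311.66919708251953 184.80189514160156 [0.4536 0.2198 0.04  ] tool shift cm [ 0.695  -0.2044 15.7743]
[0.456  0.2221 0.04  ]
```

>>> jog_arm(
  rows=[
    {"grip":-1,"dx":0.4,"dy":0.1,"dz":3,"turn":0},
    {"grip":-1,"dx":0.4,"dy":0.1,"dz":6,"turn":0},
    {"grip":-1,"dx":0.4,"dy":0.1,"dz":9,"turn":0},
    {"grip":-1,"dx":0.4,"dy":0.1,"dz":11,"turn":0},
    {"grip":-1,"dx":0.4,"dy":0.1,"dz":11,"turn":0},
  ],
)

```text
time_s: 2.82
tcp_pos: [0.4552, 0.2213, 0.0836]
tcp_rot: [-0.002, 0.122, 0.992, -0.001]
contact_force: [-0.6, 0.1, -0.7]
finger_gap: 0.0853
gripper_force: 0.0
```

>>> jog_arm(
  rows=[
    {"grip":-1,"dx":0,"dy":0,"dz":2,"turn":0},
    {"grip":-1,"dx":0,"dy":0,"dz":4,"turn":0},
    {"grip":-1,"dx":0,"dy":0,"dz":5.3,"turn":0},
    {"grip":-1,"dx":0,"dy":0,"dz":5.3,"turn":0},
    {"grip":0,"dx":0,"dy":0,"dz":5.3,"turn":0},
  ],
)

```text
time_s: 3.23
tcp_pos: [0.4573, 0.2219, 0.0348]
tcp_rot: [0.0, 0.122, 0.992, 0.0]
contact_force: [0.5, 0.1, 0.1]
finger_gap: 0.0751
gripper_force: 0.0
```

>>> jog_arm(
  rows=[
    {"grip":0,"dx":0,"dy":0,"dz":0,"turn":0},
    {"grip":1,"dx":0,"dy":0,"dz":0,"turn":0},
    {"grip":1,"dx":0,"dy":0,"dz":0,"turn":0},
    {"grip":1,"dx":0,"dy":0,"dz":0,"turn":0},
    {"grip":1,"dx":0,"dy":0,"dz":0,"turn":0},
  ],
)

```text
time_s: 3.65
tcp_pos: [0.4576, 0.2219, 0.0355]
tcp_rot: [0.001, 0.122, 0.992, 0.001]
contact_force: [-2.8, 0.4, 11.4]
finger_gap: 0.057
gripper_force: 63.9
```

>>> jog_arm(
  rows=[
    {"grip":1,"dx":0,"dy":0,"dz":-2,"turn":0},
    {"grip":1,"dx":0,"dy":0,"dz":-6,"turn":0},
    {"grip":1,"dx":0,"dy":0,"dz":-10,"turn":0},
    {"grip":1,"dx":0,"dy":0,"dz":-14,"turn":0},
    {"grip":1,"dx":-1,"dy":-1,"dz":-16.5,"turn":0},
  ],
)

```text
time_s: 4.07
tcp_pos: [0.4638, 0.2107, 0.2041]
tcp_rot: [0.002, 0.122, 0.993, 0.001]
contact_force: [1.4, -0.3, -0.5]
finger_gap: 0.0572
gripper_force: 64.6
```

>>> jog_arm(
  rows=[
    {"grip":1,"dx":-2.6,"dy":-2.6,"dz":0,"turn":0},
    {"grip":1,"dx":-5.2,"dy":-5.2,"dz":0,"turn":0},
    {"grip":1,"dx":-7.8,"dy":-7.8,"dz":0,"turn":0},
    {"grip":1,"dx":-10.4,"dy":-10.4,"dz":0,"turn":0},
    {"grip":1,"dx":-13,"dy":-13,"dz":0,"turn":0},
  ],
)

```text
time_s: 4.48
tcp_pos: [0.5591, 0.05, 0.2]
tcp_rot: [0.001, 0.123, 0.992, 0.0]
contact_force: [0.0, 1.5, -0.7]
finger_gap: 0.0572
gripper_force: 64.7
```

>>> jog_arm(
  rows=[
    {"grip":1,"dx":-2.5,"dy":-2.5,"dz":0,"turn":0},
    {"grip":1,"dx":-5,"dy":-5,"dz":0,"turn":0},
    {"grip":1,"dx":-7,"dy":-7,"dz":0,"turn":0},
    {"grip":1,"dx":-8,"dy":-8.2,"dz":0,"turn":0},
    {"grip":1,"dx":-8,"dy":-8.2,"dz":0,"turn":0},
  ],
)

```text
time_s: 4.9
tcp_pos: [0.617, -0.05, 0.199]
tcp_rot: [0.0, 0.124, 0.992, -0.0]
contact_force: [0.8, 0.2, -1.8]
finger_gap: 0.0575
gripper_force: 64.7
```

Run:
```python
from h import *
np.set_printoptions(precision=4,suppress=True)
c=cam("wrist"); cv2.imwrite("pics/w2.png",c["img"]); T=tool();print(T); np.savez("w2.npz",W=c["W"],T=T)
for n in ("winder_platen","winder_hub","label_winder","label_roll"):
  for x in spot_point("wrist",n)[:2]: print(n,x["confidence"],w(c,x["point"]),np.array(x["point"]), "tool",100*(T[:3,:3].T@(w(c,x["point"])-T[:3,3])))
```

```text
[[-0.9695  0.245   0.0004  0.6162]
 [ 0.245   0.9695 -0.0001 -0.0483]
 [-0.0004 -0.     -1.      0.1989]
 [ 0.      0.      0.      1.    ]]
winder_platen 0.56 [ 0.534  -0.0305  0.0492] [-0.002  -0.0877  0.2539] tool [ 8.417  -0.2831 14.9745]
winder_hub 0.59 [ 0.5397 -0.0256  0.0431] [ 0.0041 -0.0851  0.2609] tool [ 7.9775  0.3259 15.5791]
label_winder 0.94 [ 0.5371 -0.0249 -0.    ] [ 0.0042 -0.0994  0.3017] tool [ 8.2584  0.3347 19.8933]
label_roll 0.59 [ 0.6874 -0.2422 -0.0016] [-0.1693  0.0921  0.3569] tool [-11.6416 -17.0486  20.0569]
label_roll 0.58 [ 0.6171 -0.049   0.1676] [0.0005 0.0261 0.1627] tool [-0.0938 -0.0426  3.1318]
```

View pics/w2.png

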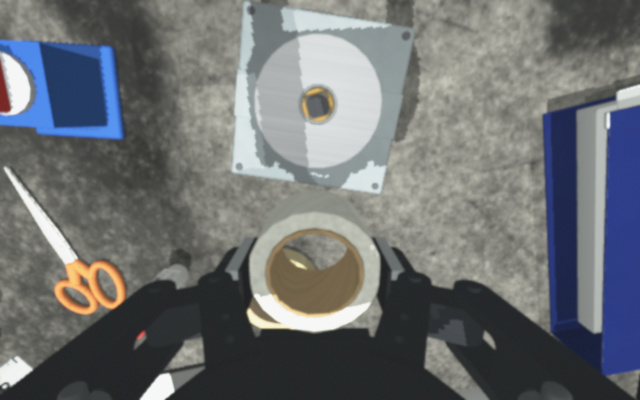

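The winder's platen is centred near (318,102), with the brass hub at (318,104). The roll is held level between the fingers, its top ring around (315,258). Next I'll refine the hub's centre and angle, and the roll's offset in the tool.

Run:
```python
from h import *
np.set_printoptions(precision=4,suppress=True)
im=cv2.imread("pics/w2.png"); c=cam("wrist"); d=np.load("w2.npz"); c["W"]=d["W"]; T=d["T"]
a=cv2.resize(im[74:134,278:358],(640,480),interpolation=cv2.INTER_CUBIC)
def draw(P,r,z,col,img,x0,y0,s):
  pts=[proj(c,[P[0]+r*np.cos(t),P[1]+r*np.sin(t),z]) for t in np.linspace(0,6.28,60)]
  cv2.polylines(img,[np.int32([( (p[0]-x0+.5)*s,(p[1]-y0+.5)*s) for p in pts])],True,col,1)
def P(u,v,z): return ray(c,u,v,z)
for u,v,z in ((318,104,.056),(319,102.5,.046)): print(P(u,v,z))
# platen: segment via silhouettes of platen's bright disc
hs=cv2.cvtColor(im,cv2.COLOR_BGR2GRAY)
best=None
from scipy.optimize import minimize
g=cv2.GaussianBlur(hs,(3,3),0).astype(float)
def grad(z,r,p):
  s=0
  t=np.linspace(0,2*np.pi,180,endpoint=False)
  def samp(rr):
    q=np.array([proj(c,[p[0]+rr*np.cos(k),p[1]+rr*np.sin(k),z]) for k in t],np.float32)
    return cv2.remap(g.astype(np.float32),q[:,:1],q[:,1:],cv2.INTER_LINEAR).ravel()
  return np.abs(samp(r-.0015)-samp(r+.0015)).clip(0,40).mean()
for z,r in ((.046,.058),(.056,.017)):
  c0=np.array([.538,-.027]); L=[]
  for dx in np.arange(-.008,.0081,.001):
    for dy in np.arange(-.008,.0081,.001):
      L.append((grad(z,r,c0+[dx,dy]),*(c0+[dx,dy])))
  L.sort(reverse=True); L=np.array(L[:5]); print(z,L); 
  draw(L[:3,1:].mean(0),r,z,(0,0,255),a,278,74,8)
# roll
z=T[2,3]+.0045; L=[]
for dx in np.arange(-.01,.0101,.001):
  for dy in np.arange(-.006,.0061,.001):
    p=T[:2,3]+[dx,dy]; L.append((grad(z,.03,p)+grad(z,.02,p),dx,dy))
L.sort(reverse=True); L=np.array(L[:4]); print("roll",L,"tool",100*L[:,1:]@T[:2,:2])
b=im.copy(); p=T[:2,3]+L[:2,1:].mean(0); draw(p,.03,z,(0,0,255),b,0,0,1); draw(p,.02,z,(0,0,255),b,0,0,1)
o=np.zeros((600,660,3),np.uint8); o[:480,:640]=a; o=np.hstack([a[:, 80:560],cv2.resize(b[180:340,250:390],(315,360)).copy() if 0 else np.vstack([cv2.resize(b[180:340,250:390],(315,360)),np.zeros((120,315,3),np.uint8)])])
cv2.imwrite("pics/w2z.png",o)
```

```text
[ 0.5386 -0.0262  0.056 ]
[ 0.5371 -0.0248  0.046 ]
0.046 [[35.8229  0.538  -0.026 ]
 [35.4498  0.539  -0.026 ]
 [35.1686  0.539  -0.027 ]
 [34.765   0.538  -0.027 ]
 [31.574   0.537  -0.026 ]]
0.056 [[35.5455  0.539  -0.027 ]
 [33.765   0.538  -0.027 ]
 [33.4192  0.539  -0.026 ]
 [33.3386  0.539  -0.028 ]
 [33.1233  0.54   -0.027 ]]
roll [[72.175  -0.001   0.    ]
 [71.3239 -0.001  -0.001 ]
 [71.1957 -0.     -0.001 ]
 [69.9839 -0.      0.    ]] tool [[ 0.097  -0.0245]
 [ 0.0725 -0.1215]
 [-0.0245 -0.097 ]
 [ 0.     -0.    ]]
```

View pics/w2z.png

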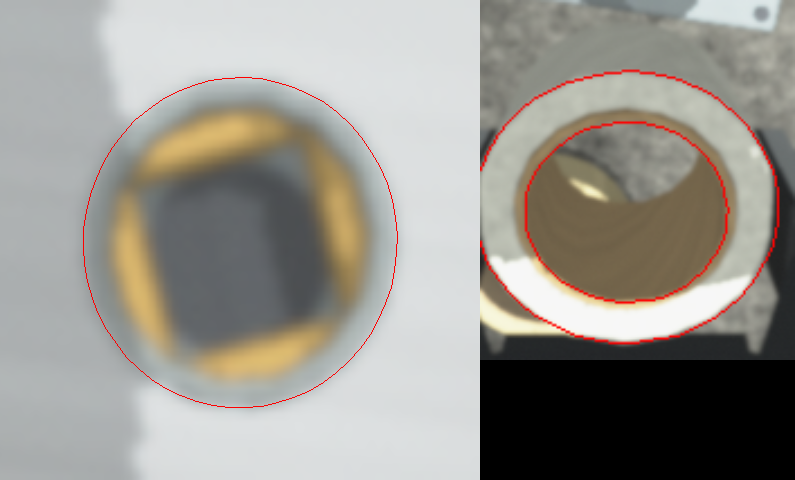

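The boss fits at about (0.539, -0.0265), and the hub square's corners show clearly. The roll sits less than 1 mm off the tool axis. I'll go over the boss and lower.

>>> jog_arm(
  rows=[
    {"grip":1,"dx":3,"dy":0.1,"dz":0,"turn":0},
    {"grip":1,"dx":6,"dy":0.2,"dz":2,"turn":0},
    {"grip":1,"dx":8,"dy":0.28,"dz":5,"turn":0},
    {"grip":1,"dx":8,"dy":0.28,"dz":8,"turn":0},
    {"grip":1,"dx":8,"dy":0.28,"dz":9.4,"turn":0},
  ],
)

```text
time_s: 5.62
tcp_pos: [0.5368, -0.0238, 0.1019]
tcp_rot: [-0.001, 0.122, 0.993, 0.0]
contact_force: [0.4, -0.7, -1.2]
finger_gap: 0.0573
gripper_force: 64.7
```

>>> jog_arm(
  rows=[
    {"grip":1,"dx":0,"dy":0,"dz":0,"turn":0},
    {"grip":1,"dx":0,"dy":0,"dz":0.5,"turn":0},
    {"grip":1,"dx":0,"dy":0,"dz":1.0,"turn":0},
    {"grip":1,"dx":0,"dy":0,"dz":1.4,"turn":0},
    {"grip":1,"dx":0,"dy":0,"dz":1.4,"turn":0},
  ],
)

```text
time_s: 6.03
tcp_pos: [0.5392, -0.0251, 0.0902]
tcp_rot: [0.0, 0.123, 0.992, -0.0]
contact_force: [-0.4, -1.3, -0.7]
finger_gap: 0.0575
gripper_force: 64.7
```

Run:
```python
from h import *
np.set_printoptions(precision=4,suppress=True)
o=bot.get_obs(); print(o["tcp_pos"],o["contact_force"])
c=cam("wrist"); d=np.load("w2.npz"); c2=dict(c); c2["W"]=d["W"]
# hub corners in w2 crop -> z=.044
K=[(130,183),(310,130),(343,316),(182,360)]
q=np.array([ray(c2,278+(x+80)/8-.5,74+y/8-.5,.044)[:2] for x,y in K]); print(q,q.mean(0))
for i in range(4):
  e=q[(i+1)%4]-q[i]; print(np.linalg.norm(e),np.degrees(np.arctan2(e[1],e[0]))%90)
s=cam("scene"); z=[ (x["confidence"],w(s,x["point"])) for x in spot_point("scene","label_roll")[:2]]; print(z)
cv2.imwrite("pics/s2.png",np.hstack([cv2.resize(s["img"][160:280,280:400],(480,480)),c["img"][:,:]] if 0 else [cv2.resize(s["img"][180:270,290:410],(640,480))]))
```

```text
[ 0.5392 -0.0251  0.0902] [-0.4467 -1.2813 -0.6526]
[[ 0.5286 -0.0368]
 [ 0.5281 -0.0158]
 [ 0.5484 -0.0169]
 [ 0.5486 -0.0359]] [ 0.5384 -0.0264]
0.02095947250797978 1.207798941781732
0.020330561032643125 87.05398006328595
0.019037217661660607 0.44591386863319826
0.020029103503877942 2.498930122453828
[(0.72, array([ 0.5392, -0.0277,  0.0527]))]
```

View pics/s2.png

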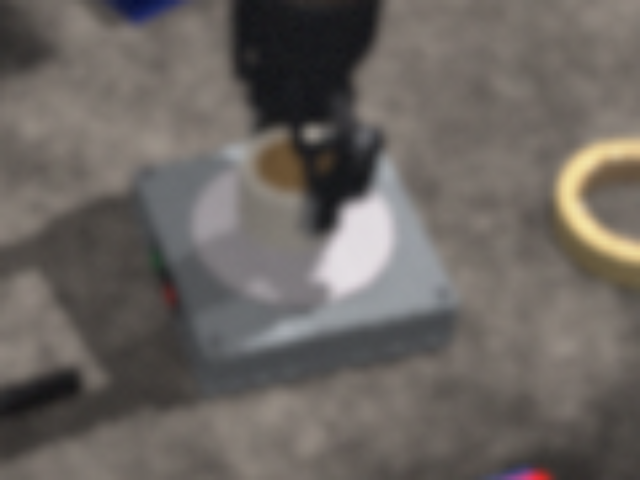

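The roll is centred over the platen and its bottom edge is already about at the top of the boss, with no contact force. The hub square lies at about 0° (mod 90) in the world frame. I'll lower the last 8 mm and release.

>>> jog_arm(
  rows=[
    {"grip":1,"dx":0,"dy":0,"dz":0.3,"turn":0},
    {"grip":1,"dx":0,"dy":0,"dz":0.6,"turn":0},
    {"grip":1,"dx":0,"dy":0,"dz":0.8,"turn":0},
    {"grip":1,"dx":0,"dy":0,"dz":0.85,"turn":0},
    {"grip":1,"dx":0,"dy":0,"dz":0.85,"turn":0},
  ],
)

```text
time_s: 6.6
tcp_pos: [0.5391, -0.0252, 0.0817]
tcp_rot: [-0.0, 0.123, 0.992, -0.0]
contact_force: [1.1, 0.4, -1.4]
finger_gap: 0.0572
gripper_force: 64.9
```

>>> jog_arm(
  rows=[
    {"grip":1,"dx":0,"dy":0,"dz":0.1,"turn":0},
    {"grip":0,"dx":0,"dy":0,"dz":0.1,"turn":0},
    {"grip":-1,"dx":0,"dy":0,"dz":0.1,"turn":0},
    {"grip":-1,"dx":0,"dy":0,"dz":0.1,"turn":0},
    {"grip":-1,"dx":0,"dy":0,"dz":0.1,"turn":0},
  ],
)

```text
time_s: 7.02
tcp_pos: [0.5391, -0.0252, 0.0808]
tcp_rot: [-0.0, 0.123, 0.992, -0.0]
contact_force: [0.5, 0.1, -0.2]
finger_gap: 0.0854
gripper_force: 0.0
```

>>> jog_arm(
  rows=[
    {"grip":-1,"dx":0,"dy":0,"dz":0,"turn":0},
    {"grip":-1,"dx":0,"dy":0,"dz":-2,"turn":0},
    {"grip":-1,"dx":0,"dy":0,"dz":-6,"turn":0},
    {"grip":-1,"dx":0,"dy":0,"dz":-10,"turn":0},
    {"grip":-1,"dx":0,"dy":0,"dz":-14,"turn":0},
  ],
)

```text
time_s: 7.43
tcp_pos: [0.5386, -0.0251, 0.2224]
tcp_rot: [-0.0, 0.123, 0.992, -0.0]
contact_force: [0.1, -0.4, 0.6]
finger_gap: 0.0854
gripper_force: 0.0
```

Run:
```python
from h import *
np.set_printoptions(precision=4,suppress=True)
for n in ("top","scene"):
  s=cam(n)
  for k in ("label_roll","spindle"):
    for x in spot_point(n,k)[:2]: print(n,k,x["confidence"],w(s,x["point"]))
s=cam("top"); u,v=proj(s,[.465,-.265,.09]).astype(int)
```

```text
top label_roll 0.61 [ 0.5414 -0.025   0.0422]
top spindle 0.63 [ 0.4617 -0.2614  0.0111]
scene label_roll 0.71 [ 0.5384 -0.0306  0.0442]
scene spindle 0.86 [ 0.4665 -0.2672  0.0087]
scene spindle 0.42 [ 0.5403 -0.0286  0.0446]
```

>>> jog_arm(
  rows=[
    {"grip":-1,"dx":-1,"dy":-3.7,"dz":0,"turn":0},
    {"grip":-1,"dx":-2,"dy":-7.4,"dz":0,"turn":0},
    {"grip":-1,"dx":-3,"dy":-11.1,"dz":0,"turn":0},
    {"grip":-1,"dx":-4,"dy":-14.8,"dz":0,"turn":0},
    {"grip":-1,"dx":-5,"dy":-18.5,"dz":0,"turn":0},
  ],
)

```text
time_s: 8.2
tcp_pos: [0.542, -0.2184, 0.2196]
tcp_rot: [-0.001, 0.122, 0.992, 0.0]
contact_force: [0.9, 0.7, 0.6]
finger_gap: 0.0854
gripper_force: 0.0
```

>>> jog_arm(
  rows=[
    {"grip":-1,"dx":-1,"dy":-3.5,"dz":0,"turn":0},
    {"grip":-1,"dx":-1.8,"dy":-6.5,"dz":0,"turn":0},
    {"grip":-1,"dx":-1.8,"dy":-6.5,"dz":0,"turn":0},
    {"grip":-1,"dx":-1.8,"dy":-6.5,"dz":0,"turn":0},
    {"grip":-1,"dx":-1.8,"dy":-6.5,"dz":0,"turn":0},
  ],
)

```text
time_s: 8.62
tcp_pos: [0.544, -0.2838, 0.2197]
tcp_rot: [-0.001, 0.123, 0.992, 0.001]
contact_force: [0.2, 0.8, 0.2]
finger_gap: 0.0854
gripper_force: 0.0
```

Run:
```python
from h import *
np.set_printoptions(precision=4,suppress=True)
c=cam("wrist"); T=tool(); cv2.imwrite("pics/w3.png",c["img"]); np.savez("w3.npz",W=c["W"],T=T); print(T[:3,3])
for k in ("spindle","spindle_stand"):
  for x in spot_point("wrist",k)[:2]: print(k,x["confidence"],w(c,x["point"]))
im=c["img"]; hs=cv2.cvtColor(im,cv2.COLOR_BGR2HSV)
u,v=proj(c,[.465,-.264,.105]).astype(int); print(u,v)
m=(((hs[...,0]<12)|(hs[...,0]>168))&(hs[...,1]>120)&(hs[...,2]>60)).astype(np.uint8)
mm=np.zeros_like(m); mm[max(0,v-60):v+60,u-60:u+60]=m[max(0,v-60):v+60,u-60:u+60]
cs,_=cv2.findContours(mm,0,1); k=max(cs,key=cv2.contourArea); r=cv2.minAreaRect(k); print(r)
for zt in (.108,.116):
  b=np.array([ray(c,*p,zt)[:2] for p in cv2.boxPoints(r)]); print(zt,b,b.mean(0)); 
  for i in (0,1):
    e=b[i+1]-b[i]; print(np.linalg.norm(e),np.degrees(np.arctan2(e[1],e[0]))%180)
y0=max(0,v-75); a=cv2.resize(im[y0:y0+150,u-100:u+100],(800,600),interpolation=2); print(u-100,y0); cv2.imwrite("pics/w3z.png",a)
```

```text
[ 0.5441 -0.2833  0.2201]
spindle 0.74 [ 0.4599 -0.266   0.008 ]
spindle 0.39 [ 0.5399 -0.0217  0.0509]
313 103
((312.2880554199219, 100.23939514160156), (19.17604637145996, 59.17607879638672), 2.862405300140381)
0.108 [[ 0.4817 -0.2779]
 [ 0.4411 -0.2649]
 [ 0.4452 -0.2512]
 [ 0.4861 -0.2636]] [ 0.4635 -0.2644]
0.042686152024810714 162.2088031172609
0.014224725180110483 73.2128568440072
0.116 [[ 0.4816 -0.2775]
 [ 0.4424 -0.2649]
 [ 0.4463 -0.2518]
 [ 0.4858 -0.2637]] [ 0.464  -0.2645]
0.04120273779927006 162.20880311726097
0.013730392505796895 73.21285684400725
213 28
```

View pics/w3z.png

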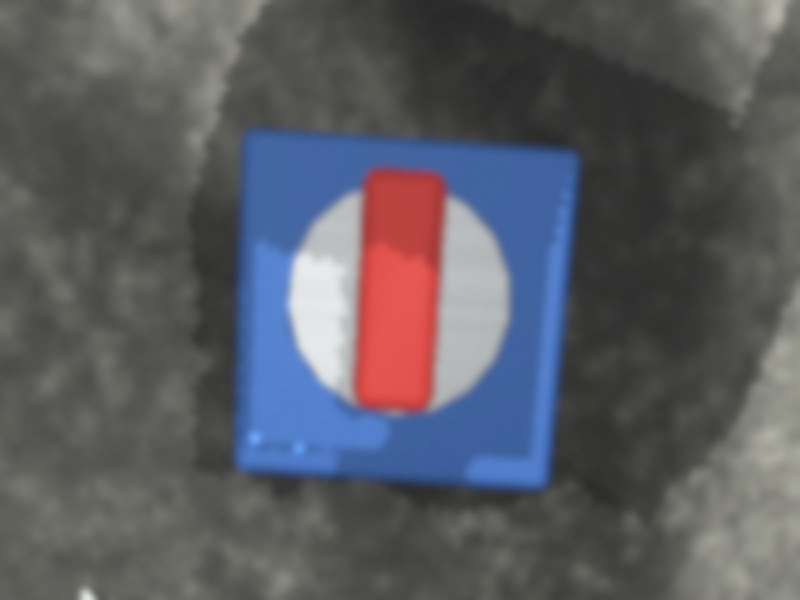

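The view shows the spindle in its stand, with the red bar centred near (312,100) in the full picture. The bar is tilted by 3.7° from the tool's x axis. I'll align, descend and grip.

>>> jog_arm(
  rows=[
    {"grip":-1,"dx":3.5,"dy":-0.06,"dz":1,"turn":0.064},
    {"grip":-1,"dx":7,"dy":-0.12,"dz":2,"turn":0.064},
    {"grip":-1,"dx":8.3,"dy":-0.14,"dz":5,"turn":0.064},
    {"grip":-1,"dx":8.3,"dy":-0.14,"dz":8,"turn":0.064},
    {"grip":-1,"dx":8.3,"dy":-0.14,"dz":9,"turn":0.064},
  ],
)

```text
time_s: 9.18
tcp_pos: [0.4618, -0.2636, 0.1278]
tcp_rot: [-0.001, 0.154, 0.988, 0.001]
contact_force: [-0.2, -0.6, -0.8]
finger_gap: 0.0855
gripper_force: 0.0
```

>>> jog_arm(
  rows=[
    {"grip":-1,"dx":0,"dy":0,"dz":1.0,"turn":0},
    {"grip":-1,"dx":0,"dy":0,"dz":2.1,"turn":0},
    {"grip":-1,"dx":0,"dy":0,"dz":2.1,"turn":0},
    {"grip":0,"dx":0,"dy":0,"dz":2.1,"turn":0},
    {"grip":0.3,"dx":0,"dy":0,"dz":2.1,"turn":0},
  ],
)

```text
time_s: 9.6
tcp_pos: [0.464, -0.2656, 0.1107]
tcp_rot: [0.0, 0.154, 0.988, -0.0]
contact_force: [1.2, 0.3, -0.5]
finger_gap: 0.0635
gripper_force: 0.0
```

>>> jog_arm(
  rows=[
    {"grip":0.4,"dx":0,"dy":0,"dz":0,"turn":0},
    {"grip":1,"dx":0,"dy":0,"dz":0,"turn":0},
    {"grip":1,"dx":0,"dy":0,"dz":0,"turn":0},
    {"grip":1,"dx":0,"dy":0,"dz":0,"turn":0},
    {"grip":1,"dx":0,"dy":0,"dz":0,"turn":0},
  ],
)

```text
time_s: 10.02
tcp_pos: [0.4635, -0.2655, 0.1103]
tcp_rot: [0.0, 0.154, 0.988, -0.0]
contact_force: [-0.3, 1.5, 5.9]
finger_gap: 0.0149
gripper_force: 59.4
```

>>> jog_arm(
  rows=[
    {"grip":1,"dx":0,"dy":0,"dz":-1,"turn":0},
    {"grip":1,"dx":0,"dy":0,"dz":-3.5,"turn":0},
    {"grip":1,"dx":0,"dy":0,"dz":-6.5,"turn":0},
    {"grip":1,"dx":0,"dy":0,"dz":-9.5,"turn":0},
    {"grip":1,"dx":0,"dy":0,"dz":-12,"turn":0},
  ],
)

```text
time_s: 10.43
tcp_pos: [0.4633, -0.2653, 0.2325]
tcp_rot: [0.0, 0.154, 0.988, -0.0]
contact_force: [0.9, -0.3, -2.1]
finger_gap: 0.0151
gripper_force: 58.8
```

>>> jog_arm(
  rows=[
    {"grip":1,"dx":0,"dy":3,"dz":0,"turn":-0.08},
    {"grip":1,"dx":0,"dy":6.5,"dz":0,"turn":-0.16},
    {"grip":1,"dx":0,"dy":10.5,"dz":0,"turn":-0.24},
    {"grip":1,"dx":0.1,"dy":14.5,"dz":0,"turn":-0.31},
    {"grip":1,"dx":0.1,"dy":18.5,"dz":0,"turn":-0.31},
  ],
)

```text
time_s: 10.85
tcp_pos: [0.5187, -0.0871, 0.2305]
tcp_rot: [0.0, -0.002, 1.0, -0.0]
contact_force: [1.2, -1.1, -2.5]
finger_gap: 0.0149
gripper_force: 59.0
```

>>> jog_arm(
  rows=[
    {"grip":1,"dx":-1,"dy":3,"dz":0,"turn":0},
    {"grip":1,"dx":-1.8,"dy":5.2,"dz":0,"turn":0},
    {"grip":1,"dx":-2,"dy":6.2,"dz":0,"turn":0},
    {"grip":1,"dx":-2,"dy":6.2,"dz":0,"turn":0},
    {"grip":1,"dx":-2,"dy":6.2,"dz":0,"turn":0},
  ],
)

```text
time_s: 11.27
tcp_pos: [0.5386, -0.027, 0.23]
tcp_rot: [-0.0, -0.001, 1.0, -0.0]
contact_force: [0.1, 0.2, -1.3]
finger_gap: 0.0148
gripper_force: 59.0
```

Run:
```python
from h import *
np.set_printoptions(precision=4,suppress=True)
o=bot.get_obs(); print(o["tcp_pos"],o["contact_force"],o["finger_gap"]); T=tool(); print(T)
c=cam("wrist"); im=c["img"]; cv2.imwrite("pics/w4.png",im); np.savez("w4.npz",W=c["W"],T=T)
for n in ("spindle","label_roll"):
  for x in spot_point("wrist",n)[:2]: print(n,x["confidence"],w(c,x["point"]))
s=cam("scene")
for n in ("spindle","label_roll"):
  for x in spot_point("scene",n)[:1]: print(n,x["confidence"],w(s,x["point"]))
```

```text
[ 0.5386 -0.027   0.23  ] [ 0.1445  0.1789 -1.319 ] 0.01477177529911819
[[-1.     -0.0011 -0.0003  0.5386]
 [-0.0011  1.     -0.0004 -0.027 ]
 [ 0.0003 -0.0004 -1.      0.23  ]
 [ 0.      0.      0.      1.    ]]
spindle 0.96 [ 0.5369 -0.028   0.1281]
spindle 0.64 [ 0.4606 -0.265  -0.0027]
label_roll 0.77 [ 0.5396 -0.0212  0.0534]
spindle 0.74 [ 0.5352 -0.0285  0.1251]
label_roll 0.77 [ 0.5348 -0.0252  0.0479]
```

View pics/w4.png

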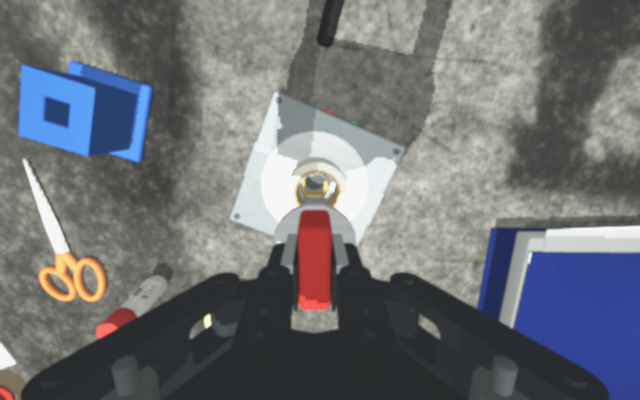

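The wrist view shows the red bar in the fingers at rows 210–307. Behind it are the roll (175–240) and, inside it, the hub square near (315,185). I'll check the spindle's offset along the fingers' width, and recheck the boss and hub.

Run:
```python
from h import *
np.set_printoptions(precision=4,suppress=True)
im=cv2.imread("pics/w4.png"); c=cam("wrist"); d=np.load("w4.npz"); c["W"]=d["W"]; T=d["T"]
hs=cv2.cvtColor(im,cv2.COLOR_BGR2HSV)
m=(((hs[...,0]<12)|(hs[...,0]>168))&(hs[...,1]>120)&(hs[...,2]>50))
m[:190]=0; m[330:]=0; m[:,:280]=0; m[:,350:]=0
ys,xs=np.nonzero(m); print(xs.min(),xs.max(),ys.min(),ys.max(),np.median(xs))
prow=m[:,312:318].any(1).nonzero()[0]; print(prow.min(),prow.max())
for zt in (.226,.228,.230):
  print(zt,"-x end",ray(c,315,prow.max()+.5,zt)[0]-.022-T[0,3],"+x end low",ray(c,315,prow.min()-.5,zt-.03)[0]+.022-T[0,3])
a=cv2.resize(im[150:225,265:365],(800,600),interpolation=2); 
for z,r,col in ((.086,.02,(0,0,255)),(.086,.03,(0,0,255)),(.056,.017,(0,255,0)),(.046,.058,(255,0,0))):
  pts=[proj(c,[.5385+r*np.cos(t),-.0265+r*np.sin(t),z]) for t in np.linspace(0,6.28,80)]
  cv2.polylines(a,[np.int32([((p[0]-265+.5)*8,(p[1]-150+.5)*8) for p in pts])],True,col,1)
q=[proj(c,[.5385+i*.0102,-.0265+j*.0102,.044]) for i,j in ((1,1),(1,-1),(-1,-1),(-1,1))]
cv2.polylines(a,[np.int32([((p[0]-265+.5)*8,(p[1]-150+.5)*8) for p in q])],True,(255,0,255),1)
cv2.imwrite("pics/w4z.png",a)
```

```text
297 331 211 309 314.0
211 309
0.226 -x end 9.505716834312672e-05 +x end low 0.00212438885307642
0.228 -x end -0.001390065277135144 +x end low 0.001482667198951737
0.23 -x end -0.002875187722613526 +x end low 0.0008409455448271652
```

View pics/w4z.png

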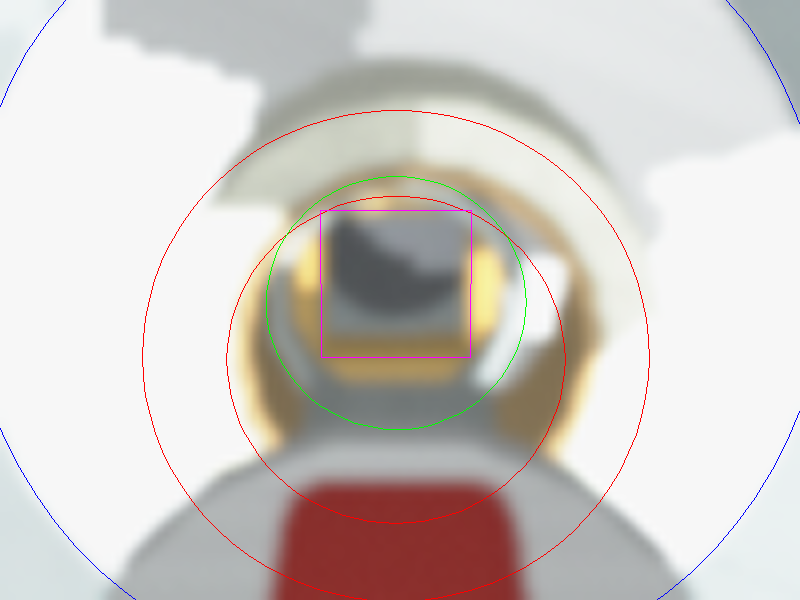

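Run:
```python
from h import *
np.set_printoptions(precision=4,suppress=True)
c=cam("wrist"); T=tool(); print(T); im=c["img"]
g=cv2.GaussianBlur(cv2.cvtColor(im,cv2.COLOR_BGR2GRAY),(3,3),0).astype(np.float32)
Wi=np.linalg.inv(c["W"])
def grad(z,r,p,t):
  def samp(rr):
    X=np.c_[p[0]+rr*np.cos(t),p[1]+rr*np.sin(t),np.full_like(t,z),np.ones_like(t)]@Wi.T
    q=np.float32(np.c_[c["cx"]+c["f"]*X[:,0]/X[:,2],c["cy"]+c["f"]*X[:,1]/X[:,2]])
    return cv2.remap(g,q[:,:1].copy(),q[:,1:].copy(),1).ravel()
  return np.abs(samp(r-.0015)-samp(r+.0015)).clip(0,40).mean()
# angles world: image-up = world -x -> t around pi
for nm,z,r,half in (("platen",.046,.058,2.0),("rollouter",.086,.03,1.2),("rollhole",.086,.02,1.3),("boss",.056,.0145,1.0)):
  t=np.linspace(np.pi-half,np.pi+half,160); L=[]
  for x in np.arange(.528,.547,.0005):
    for y in np.arange(-.034,-.019,.0005): L.append((grad(z,r,(x,y),t),x,y))
  L.sort(reverse=True); print(nm,np.array(L[:4]))
cv2.imwrite("pics/w5.png",im)
s=cam("top"); cv2.imwrite("pics/t5.png",s["img"])
```

```text
[[-1.      0.0006 -0.0001  0.5387]
 [ 0.0006  1.     -0.0001 -0.0274]
 [ 0.0001 -0.0001 -1.      0.2298]
 [ 0.      0.      0.      1.    ]]
platen [[24.679   0.539  -0.0265]
 [24.5946  0.5395 -0.0265]
 [24.5772  0.5385 -0.0265]
 [24.493   0.539  -0.027 ]]
rollouter [[29.1743  0.533  -0.0235]
 [28.9391  0.533  -0.024 ]
 [28.8763  0.5335 -0.0235]
 [28.8387  0.5335 -0.024 ]]
rollhole [[35.0166  0.5335 -0.0235]
 [34.6095  0.5335 -0.024 ]
 [34.1608  0.534  -0.025 ]
 [33.8872  0.5335 -0.0245]]
boss [[35.4281  0.533  -0.0255]
 [35.4117  0.533  -0.025 ]
 [35.094   0.533  -0.0245]
 [34.9723  0.533  -0.026 ]]
```

Run:
```python
from h import *
from scipy.optimize import least_squares
np.set_printoptions(precision=4,suppress=True)
t=np.linspace(0,2*np.pi,72)
def mask(c,p,z0):
  out=np.zeros((400,640),np.uint8)
  P=[proj(c,[p[0]+.03*np.cos(k),p[1]+.03*np.sin(k),z]) for k in t for z in (z0,z0+.04)]
  cv2.fillConvexPoly(out,cv2.convexHull(np.int32(np.array(P)*16)),1,shift=4)
  return out.astype(bool)
for n in ("wrist","scene","top"):
  c=cam(n); r=silhouettes(n,"label_roll")
  if not r: print(n,"none"); continue
  m=r[0]["pixels"]; ys,xs=np.nonzero(m); print(n,r[0]["confidence"],m.sum(),xs.min(),xs.max(),ys.min(),ys.max())
  sp=silhouettes(n,"spindle"); occ=np.zeros_like(m)
  # fill hole & restrict to the side free of occluders: image rows above occluder
  h=np.zeros((400,640),np.uint8); cv2.fillConvexPoly(h,cv2.convexHull(np.int32(np.c_[xs,ys])),1)
  h=h.astype(bool)
  if n=="wrist": roi=np.zeros_like(m); roi[:200]=1
  else: roi=np.ones_like(m)
  for z0 in (.046,.056):
    L=[]
    for x in np.arange(.526,.55,.001):
      for y in np.arange(-.036,-.016,.001):
        M=mask(c,(x,y),z0); a=M&roi; b=h&roi; L.append(((a&b).sum()/(a|b).sum(),x,y))
    L.sort(reverse=True); print(z0,np.array(L[:3]))
```

```text
wrist 0.86 1554 286 347 157 211
0.046 [[ 0.9722  0.538  -0.024 ]
 [ 0.9682  0.539  -0.024 ]
 [ 0.9656  0.538  -0.023 ]]
0.056 [[ 0.9517  0.537  -0.023 ]
 [ 0.9508  0.537  -0.024 ]
 [ 0.9501  0.538  -0.024 ]]
scene 0.71 386 334 353 206 228
0.046 [[ 0.9018  0.539  -0.024 ]
 [ 0.8998  0.542  -0.022 ]
 [ 0.8977  0.542  -0.021 ]]
0.056 [[ 0.8837  0.532  -0.032 ]
 [ 0.8817  0.535  -0.028 ]
 [ 0.8797  0.536  -0.028 ]]
top 0.5 64 340 352 205 212
0.046 [[ 0.1821  0.526  -0.019 ]
 [ 0.1816  0.529  -0.019 ]
 [ 0.1816  0.529  -0.021 ]]
0.056 [[ 0.1797  0.531  -0.021 ]
 [ 0.1793  0.542  -0.017 ]
 [ 0.1793  0.534  -0.021 ]]
```

The roll's silhouette fits best at (0.538, -0.024) with its underside at 0.046 m, so it is seated over the boss. I'll lower the spindle through it.

>>> jog_arm(
  rows=[
    {"grip":1,"dx":0,"dy":0.06,"dz":1,"turn":0},
    {"grip":1,"dx":0,"dy":0.06,"dz":2,"turn":0},
    {"grip":1,"dx":0,"dy":0.06,"dz":3,"turn":0},
    {"grip":1,"dx":0,"dy":0.06,"dz":4,"turn":0},
    {"grip":1,"dx":0,"dy":0.06,"dz":4,"turn":0},
  ],
)

```text
time_s: 12.58
tcp_pos: [0.5379, -0.0261, 0.187]
tcp_rot: [-0.002, -0.0, 1.0, 0.0]
contact_force: [-0.1, -0.1, -2.7]
finger_gap: 0.0147
gripper_force: 59.0
```

>>> jog_arm(
  rows=[
    {"grip":1,"dx":0,"dy":0,"dz":0.6,"turn":0},
    {"grip":1,"dx":0,"dy":0,"dz":1.2,"turn":0},
    {"grip":1,"dx":0,"dy":0,"dz":1.8,"turn":0},
    {"grip":1,"dx":0,"dy":0,"dz":2.4,"turn":0},
    {"grip":1,"dx":0,"dy":0,"dz":2.4,"turn":0},
  ],
)

```text
time_s: 13.0
tcp_pos: [0.5384, -0.0262, 0.1644]
tcp_rot: [-0.001, -0.0, 1.0, 0.0]
contact_force: [0.1, -0.6, -2.6]
finger_gap: 0.0144
gripper_force: 59.0
```

>>> jog_arm(
  rows=[
    {"grip":1,"dx":0,"dy":0,"dz":0.2,"turn":0},
    {"grip":1,"dx":0,"dy":0,"dz":0.4,"turn":0},
    {"grip":1,"dx":0,"dy":0,"dz":0.6,"turn":0},
    {"grip":1,"dx":0,"dy":0,"dz":0.8,"turn":0},
    {"grip":1,"dx":0,"dy":0,"dz":0.8,"turn":0},
  ],
)

```text
time_s: 13.42
tcp_pos: [0.5387, -0.0263, 0.1575]
tcp_rot: [-0.0, -0.0, 1.0, -0.0]
contact_force: [0.8, 0.5, -2.1]
finger_gap: 0.0146
gripper_force: 59.0
```

>>> jog_arm(
  rows=[
    {"grip":1,"dx":0,"dy":0,"dz":0.2,"turn":0},
    {"grip":1,"dx":0,"dy":0,"dz":0.4,"turn":0},
    {"grip":1,"dx":0,"dy":0,"dz":0.6,"turn":0},
    {"grip":1,"dx":0,"dy":0,"dz":0.8,"turn":0},
    {"grip":1,"dx":0,"dy":0,"dz":0.8,"turn":0},
  ],
)

```text
time_s: 13.83
tcp_pos: [0.5386, -0.0262, 0.1493]
tcp_rot: [-0.0, -0.0, 1.0, 0.0]
contact_force: [0.5, -0.3, -2.2]
finger_gap: 0.0145
gripper_force: 59.0
```

>>> jog_arm(
  rows=[
    {"grip":1,"dx":0,"dy":0,"dz":0.1,"turn":0},
    {"grip":1,"dx":0,"dy":0,"dz":0.2,"turn":0},
    {"grip":1,"dx":0,"dy":0,"dz":0.3,"turn":0},
    {"grip":1,"dx":0,"dy":0,"dz":0.4,"turn":0},
    {"grip":1,"dx":0,"dy":0,"dz":0.4,"turn":0},
  ],
)

```text
time_s: 14.25
tcp_pos: [0.5388, -0.0263, 0.1456]
tcp_rot: [-0.0, -0.0, 1.0, -0.0]
contact_force: [-0.2, -0.4, -2.8]
finger_gap: 0.0146
gripper_force: 59.0
```

>>> jog_arm(
  rows=[
    {"grip":1,"dx":0,"dy":0,"dz":0.1,"turn":0},
    {"grip":1,"dx":0,"dy":0,"dz":0.2,"turn":0},
    {"grip":1,"dx":0,"dy":0,"dz":0.3,"turn":0},
    {"grip":1,"dx":0,"dy":0,"dz":0.4,"turn":0},
    {"grip":1,"dx":0,"dy":0,"dz":0.4,"turn":0},
  ],
)

```text
time_s: 14.67
tcp_pos: [0.5388, -0.0263, 0.1416]
tcp_rot: [-0.0, -0.0, 1.0, -0.0]
contact_force: [1.3, -1.5, -3.7]
finger_gap: 0.0149
gripper_force: 58.9
```

>>> jog_arm(
  rows=[
    {"grip":1,"dx":0,"dy":0,"dz":0.15,"turn":0},
    {"grip":1,"dx":0,"dy":0,"dz":0.3,"turn":0},
    {"grip":1,"dx":0,"dy":0,"dz":0.45,"turn":0},
    {"grip":1,"dx":0,"dy":0,"dz":0.6,"turn":0},
    {"grip":1,"dx":0,"dy":0,"dz":0.6,"turn":0},
  ],
)

```text
time_s: 15.08
tcp_pos: [0.5387, -0.0263, 0.1354]
tcp_rot: [-0.0, -0.0, 1.0, -0.0]
contact_force: [0.1, -0.5, -2.9]
finger_gap: 0.0148
gripper_force: 58.9
```

>>> jog_arm(
  rows=[
    {"grip":1,"dx":0,"dy":0,"dz":0.15,"turn":0},
    {"grip":1,"dx":0,"dy":0,"dz":0.3,"turn":0},
    {"grip":1,"dx":0,"dy":0,"dz":0.45,"turn":0},
    {"grip":1,"dx":0,"dy":0,"dz":0.6,"turn":0},
    {"grip":1,"dx":0,"dy":0,"dz":0.6,"turn":0},
  ],
)

```text
time_s: 15.5
tcp_pos: [0.5387, -0.0263, 0.1295]
tcp_rot: [-0.0, -0.0, 1.0, -0.0]
contact_force: [0.5, -1.7, -2.6]
finger_gap: 0.0146
gripper_force: 58.9
```

>>> jog_arm(
  rows=[
    {"grip":1,"dx":0,"dy":0,"dz":0.1,"turn":0},
    {"grip":1,"dx":0,"dy":0,"dz":0.2,"turn":0},
    {"grip":1,"dx":0,"dy":0,"dz":0.3,"turn":0},
    {"grip":1,"dx":0,"dy":0,"dz":0.4,"turn":0},
    {"grip":1,"dx":0,"dy":0,"dz":0.4,"turn":0},
  ],
)

```text
time_s: 15.92
tcp_pos: [0.5387, -0.0263, 0.1256]
tcp_rot: [-0.0, -0.0, 1.0, -0.0]
contact_force: [1.7, -2.3, -2.5]
finger_gap: 0.0148
gripper_force: 59.0
```

>>> jog_arm(
  rows=[
    {"grip":1,"dx":0,"dy":0,"dz":0.05,"turn":0},
    {"grip":1,"dx":0,"dy":0,"dz":0.1,"turn":0},
    {"grip":1,"dx":0,"dy":0,"dz":0.1,"turn":0},
    {"grip":1,"dx":0,"dy":0,"dz":0.15,"turn":0},
    {"grip":1,"dx":0,"dy":0,"dz":0.15,"turn":0},
  ],
)

```text
time_s: 16.33
tcp_pos: [0.5389, -0.0263, 0.1247]
tcp_rot: [0.0, -0.0, 1.0, -0.0]
contact_force: [-1.3, -0.0, 4.7]
finger_gap: 0.0151
gripper_force: 60.0
```

The flange touches the roll at the home height, with +4.7 N. Now I'll release and retreat.

>>> jog_arm(
  rows=[
    {"grip":0.6,"dx":0,"dy":0,"dz":0,"turn":0},
    {"grip":0,"dx":0,"dy":0,"dz":0,"turn":0},
    {"grip":-0.4,"dx":0,"dy":0,"dz":0,"turn":0},
    {"grip":-0.4,"dx":0,"dy":0,"dz":0,"turn":0},
    {"grip":-0.4,"dx":0,"dy":0,"dz":0,"turn":0},
  ],
)

```text
time_s: 16.75
tcp_pos: [0.5388, -0.0262, 0.1243]
tcp_rot: [-0.0, -0.0, 1.0, -0.0]
contact_force: [0.2, 0.2, -0.4]
finger_gap: 0.0596
gripper_force: 0.0
```

>>> jog_arm(
  rows=[
    {"grip":-0.4,"dx":0,"dy":0,"dz":-1,"turn":0},
    {"grip":-0.4,"dx":0,"dy":0,"dz":-4,"turn":0},
    {"grip":-0.4,"dx":0,"dy":0,"dz":-8,"turn":0},
    {"grip":-0.4,"dx":-3,"dy":0,"dz":-11,"turn":0},
    {"grip":-0.4,"dx":-6,"dy":0,"dz":-11,"turn":0},
  ],
)

```text
time_s: 17.17
tcp_pos: [0.6006, -0.0264, 0.2428]
tcp_rot: [0.005, -0.0, 1.0, -0.001]
contact_force: [0.8, -0.3, 0.6]
finger_gap: 0.0597
gripper_force: 0.0
```

Run:
```python
from h import *
np.set_printoptions(precision=4,suppress=True)
for n in ("scene","wrist"):
  s=cam(n)
  for k in ("label_roll","spindle"):
    for x in spot_point(n,k)[:1]: print(n,k,x["confidence"],w(s,x["point"]))
cv2.imwrite("pics/end.png",s["img"])
```

```text
scene label_roll 0.62 [ 0.5383 -0.0299  0.0426]
scene spindle 0.7 [ 0.5406 -0.0287  0.0223]
wrist spindle 0.8 [ 0.5365 -0.0323  0.0212]
```

View pics/end.png

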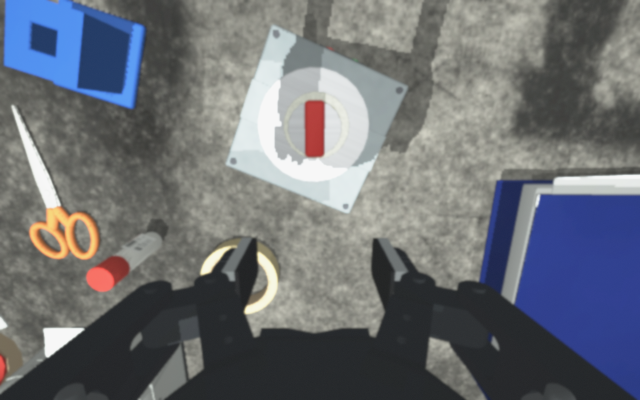

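The picture shows the spindle upright in the roll, with its red bar at (315,128), the platen centred around it and the gripper clear. The networks put its lower end at about 0.0215 m, below the 0.0235 m limit. I'll hand the job in.

```bash
python3 -c "
from rig import bot
print(bot.close_job())"
```

```text
the job is handed in; nothing more can be done
None
```

I handed the job in at about 17 s: the roll is seated over the boss, and the spindle is home through it with its flange on the roll and the gripper clear. It needed no turning by feel, because I saw the hub's square in the camera and aligned the spindle first; the judge's verdict was not shown.

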